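Flip the empty spares bin's marker to red

TASK

One of the three blue spares bins has run out of optical modules, but its flip marker still shows green. With a fingertip, push that marker's thumb tab up and over its hinge and press the leaf down flat on the other side, so that it shows red. Push only: do not pinch the marker, do not force it, leave the other two markers green and do not pick up or shift the modules or anything else on the bench.

Things in the scene. Friction and masses are not known exactly. Their poses are not given: they have to be found in the camera images.
- marker_empty (a joint): flip marker of the EMPTY bin, the one to flip. 0 = leaf flat towards the bin's open front, green face up; 1.57 = on edge; 3.14 = flat to the back, red face up (stops at both ends). Starts between 0 and 0.1. The hinge is stiff enough that the leaf stays at any angle where it is left; about 1 N at the tab moves it.
- marker_empty_hinge (a point): middle of that marker's hinge pin, right above the bin's back wall, 100 mm above the bench (fixed). y axis along the pin; -x points to the bin's open front, +x to the back; z up. Under the pin is a fixed aluminium bed, 92 mm (x) by 72 mm, its top 5 mm below the pin's centre; hinge lugs 38 mm from the middle rise 5 mm above it.
- marker_empty_tab (a point): middle of the outer edge of that marker's thumb tab, turns with the leaf; at joint 0 it lies 62.5 mm in front of the pin and 21.7 mm above it. The tab, 36 mm wide, is bent 60 degrees from the leaf's free edge (up and outwards when green is up, down when red is up). It overhangs the bed: below it is only the open bin.
- bin_empty: the empty bin, clipped to the tray (fixed): blue plastic, 180 mm deep (x), 112 mm wide (y), sides and back 90 mm high, walls 3 mm; front wall (-x) 40 mm high, the sides slope down to it over the first 50 mm. Origin: centre of its underside, 3 mm above the bench; the marker's pin is at x = +87 mm.
- bin_a: a stocked bin, the same but with three optical modules in it; fixed on the same tray, 130 mm or 260 mm from the empty bin; any of the three places may hold any bin
- bin_b: the other stocked bin, as bin_a
- marker_a (a joint): flip marker of bin_a, the same kind and sense; stays green (0)
- marker_b (a joint): flip marker of bin_b, the same kind and sense; stays green (0)
- marker_empty_leaf (a point): middle of that marker's leaf, 26.5 mm from the pin, turning with it; its x axis points along the leaf to the pin. Green face with a white dot, red face with a white bar. The leaf is a smooth painted sheet (friction about 0.25) 4 mm thick in all, 64 mm wide along the pin, reaching 50 mm from the pin to where the tab begins; at joint 0 the leaf lies along -x
- tray: fixed steel tray under the three bins, 200 x 400 x 3 mm with 14 mm edges front and back; origin: centre of its underside on the bench; x from the bins' fronts to their backs
- module_a0: loose optical module lying in bin_a: steel, 72 x 18 x 9 mm, with a beige pull tab to -x; origin under it, 10 mm from the middle of the steel part
- module_a1: loose optical module lying in bin_a: steel, 72 x 18 x 9 mm, with a beige pull tab to -x; origin under it, 10 mm from the middle of the steel part
- module_a2: loose optical module lying in bin_a: steel, 72 x 18 x 9 mm, with a beige pull tab to -x; origin under it, 10 mm from the middle of the steel part
- module_b0: loose optical module lying in bin_b: steel, 72 x 18 x 9 mm, with a beige pull tab to -x; origin under it, 10 mm from the middle of the steel part
- module_b1: loose optical module lying in bin_b: steel, 72 x 18 x 9 mm, with a beige pull tab to -x; origin under it, 10 mm from the middle of the steel part
- module_b2: loose optical module lying in bin_b: steel, 72 x 18 x 9 mm, with a beige pull tab to -x; origin under it, 10 mm from the middle of the steel part
- drive: loose hot-swap disk drive lying flat on the bench, 162 x 106 x 28 mm; origin: centre of its underside
- duster: loose air-duster can with a yellow label standing on the bench, 52 mm across, 170 mm tall; origin: centre of its underside
- mouse: loose black computer mouse on the bench, 104 x 60 x 30 mm; origin: centre of its underside

How it is judged:
By the outcome, as a careful person would: the job done as asked, in the order asked, and still so for the second after the job is handed in, with the robot touching nothing.
It also fails if it takes over 45 s, if anything falls off the work surface, if the arm or the gripper's body presses on something with over 40 N, if the wrist force passes 120 N, or if a joint passes its speed limit or range.

ROBOT

A 6-joint arm with a two-finger parallel gripper is mounted at the origin on the work surface. World frame = base frame: x ahead of the robot, y to its left, z up, the work surface at z = 0. Lengths are in m, angles in rad, forces in N, time in s.
With the tool pointing down it reaches from about 0.35 to 0.975 m from the base axis. Payload 4.9 kg.
Tool frame: the origin (TCP) lies at the very end of the fingers, on their centre line; the grasp point (between the pads) lies 19 mm behind it (ctrl.grip_point_offset is the distance from the TCP to the grasp point, in m); z points along the fingers, y is the line along which they close (so a half turn about z gives the same grasp; the last joint's range is limited). The gripper opens to 85 mm and grips with 20 to 120 N. Pads are 22 mm wide; open, the fingers measure 114 mm over their backs; the gripper's body (76 mm by 85 mm) begins 54 mm behind the grasp point. The pads swing forward as they close: fully open they stand 13 mm farther back than shut.
Start: joints at [1.125, 0.053, 1.613, -0, 1.476, -0.119], TCP at [0.201, 0.592, 0.231] pointing down, gripper open.
Joint ranges: [-3.01, 3.01], [-1.01, 2.22], [0.06, 2.58], [-1.02, 4.17], [0.09, 2.62], [-3.14, 3.14]. Speed limits (rad/s): [2.57, 2.57, 3.14, 3.14, 3.14, 3.14].

INTERFACE

Orientations are given as a rotation vector (axis times angle).
In Python, from station import ctrl gives the robot as it stands.
- The arm moves only by the tool send_rows, never from a script. Its argument "rows" is a list of rows, each a list of 3 entries, a list of its own where there are three numbers: the finger opening in cm, from 0 to 8.54, then the shift along the tool's x, y, z in cm, then the turn about the tool's z in degrees. A call has 1 to 10 rows; each row shifts and turns the commanded pose from where the row before left it, along the tool's axes as they then stand; what a row does not reach is not made up. A row lasts 1/8 s, in which the tool goes at most 62.5 mm and 10.7 degrees, less where a joint would pass 70% of its speed; a pose out of reach is approached as far as the arm can. A call with a gripper value outside its range is refused whole. The fingers move at their own pace and stop on an object; "newtons" is the grip in N (left out, the last holds). Time passes only in rows, so rows that do not move let the fingers close. It gives the time, the measured TCP pose, the force, the opening and the grip force at its end, in the units of the state.
- ctrl.get_obs(): the state, without advancing time (a new reading comes with each control period).
- ctrl.get_image(name): name is "scene" or "side" or "wrist"; returns a dict with "frame" (400x640x3 uint8, red, green, blue), "range_z" (400x640 float32, m along the optical axis (not along the pixel's ray), 0 where there is no reading), "fx", "fy", "cx", "cy" (pixels), "k1" (the pictures are not rectified: a ray, as slopes to the right and down, at radius r is drawn at 1 + k1 r^2 times it, then the intrinsics apply), "cam_to_world" (4x4, takes a point from camera to world coordinates). Camera axes: x right, y down, z forward; pixel columns grow to the right and rows downward; lengths in m; the calibration is good to about 2 mm. A picture is of the moment at which its call begins.
- ctrl.finish_job(): hands the job in; it is judged then, once.
The state is a dict: "t": time; "q": joint angles; "dq": joint speeds; "effort": joint torques, N m; "tool_pos": TCP position; "tool_rot": TCP orientation; "contact_force": force on the tool from outside, world axes, zero at the start; "wrist_torque": the same for the moment, N m; "opening": finger opening in m; "grip_force": force on a finger pad.
Only numpy, scipy, OpenCV 4.12 (cv2) and the standard library are available. Lean on these libraries where they do the work, as an engineer would, in place of code of your own. Each camera call takes 0.05 s, during which the arm holds its last target. There are 200 camera calls.

## Working session

There is one attempt and no reset: what is moved stays moved. The work goes in short steps, Python scripts to look and compute and a tool call to move; the robot and the scene stay as the last step left them, time stands still between calls to the robot, and variables do not carry over. Pictures are saved under pics/ and viewed, at most 10 in all, crops included, and the job is handed in when it is done.

Besides the shell and the picture viewer there is one more tool, called after "Call:" in YAML: its name, and indented under it one key for each argument. send_rows: Moves the arm, as the interface text tells. Its arguments: {"type":"object","properties":{"rows":{"type":"array","items":{"type":"array"}},"newtons":{"type":"number"}},"required":["rows"]}

```bash
mkdir -p pics; cat > h.py <<'E'
import numpy as np, cv2
from station import ctrl
def grab(n,f):
    im=ctrl.get_image(n); cv2.imwrite('pics/'+f+'.png',im['frame'][:,:,::-1]); np.savez('/tmp/'+f,**im); return im
def pts(im):
    h,w=im['range_z'].shape
    K=np.array([[im['fx'],0,im['cx']],[0,im['fy'],im['cy']],[0,0,1.]])
    g=np.stack(np.meshgrid(np.arange(w),np.arange(h)),-1).reshape(-1,1,2).astype(float)
    s=cv2.undistortPoints(g,K,np.array([float(im['k1']),0,0,0])).reshape(h,w,2)
    z=im['range_z']; P=np.dstack([s[...,0]*z,s[...,1]*z,z])
    T=im['cam_to_world']; return P@T[:3,:3].T+T[:3,3]
E
python3 - <<'E'
from h import *
a=grab('scene','s1');b=grab('side','d1')
cv2.imwrite('pics/both.png',cv2.resize(np.vstack([a['frame'],b['frame']])[:,:,::-1],(480,600)))
o=ctrl.get_obs();print(o)
E
```

```text
{'t': 0.1, 'q': array([ 1.12501845e+00,  5.33078622e-02,  1.61418831e+00,  2.76890014e-05,
        1.47598006e+00, -1.19013216e-01]), 'dq': array([-0.00045435, -0.00133454, -0.00217817, -0.00093498,  0.00273528,
       -0.00100855]), 'effort': array([-1.44242513e-04, -3.94900274e+01, -3.71365535e+01, -7.36890433e-05,
        3.95922514e-03, -1.64724707e-05]), 'tool_pos': array([0.20036512, 0.59140998, 0.23015651]), 'tool_rot': array([-5.10914426e-01, -3.09920941e+00,  2.82896454e-03]), 'contact_force': array([ 0.92109781,  0.22096218, -0.20866189]), 'wrist_torque': array([-0.00274055,  0.00377202, -0.01909238]), 'grip_force': 0.0, 'opening': 0.0853935218970017}
```

View pics/s1.png

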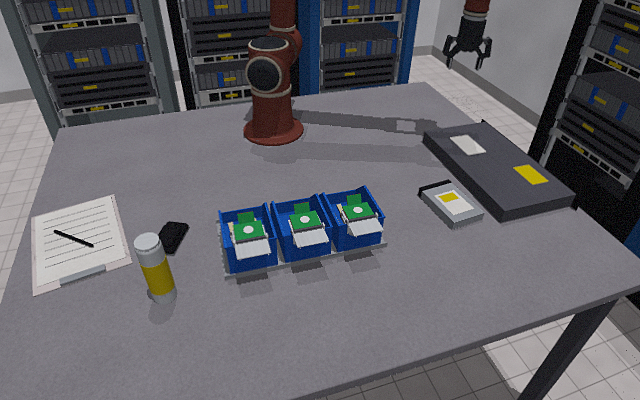

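View pics/d1.png

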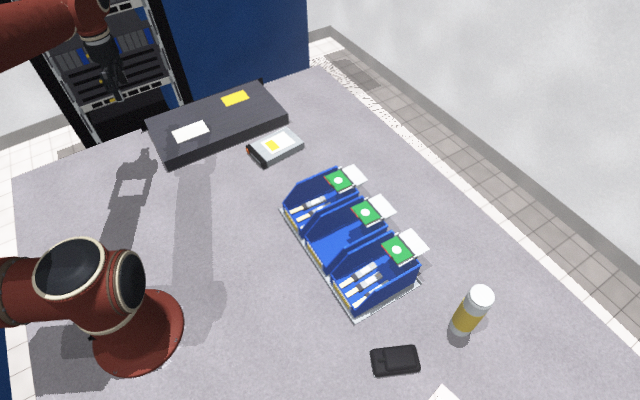

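The side view shows modules in the top (315,205) and bottom (365,280) bins. The middle one, near (345,235), is empty, with its marker's dot at about (366,212). The open fronts face the robot. Next I'll measure the marker positions.

```bash
python3 - <<'E'
from h import *
for f in ('s1','d1'):
    im=dict(np.load('/tmp/'+f+'.npz')); P=pts(im)
    hsv=cv2.cvtColor(im['frame'],cv2.COLOR_RGB2HSV)
    m=((hsv[...,0]>50)&(hsv[...,0]<80)&(hsv[...,1]>120)&(hsv[...,2]>60)).astype(np.uint8)
    m&=((P[...,2]>.08)&(P[...,2]<.16)).astype(np.uint8)
    mc=cv2.morphologyEx(m,cv2.MORPH_CLOSE,np.ones((11,11)) if f=='d1' else np.ones((7,7)))
    n,l,st,c=cv2.connectedComponentsWithStats(mc)
    D=[]
    for i in range(1,n):
        if st[i,4]<150: continue
        # white dot: filled pixels non-green
        w=(l==i)&(m==0)&(hsv[...,1]<60)&(im['range_z']>0)
        g=(l==i)&(m==1)&(P[...,2]<.11); t=(l==i)&(m==1)
        print(f,c[i].round(),st[i,4],'dot',w.sum(),P[w].mean(0).round(4) if w.any() else None,'green',P[g].mean(0).round(4), 'z', np.percentile(P[t][:,2],[2,50,98]).round(4)); D.append(P[w].mean(0))
    D=np.array(D)
    print(np.diff(D,axis=0).round(4), np.linalg.norm(np.diff(D,axis=0),axis=1))
im=dict(np.load('/tmp/d1.npz'))
cv2.imwrite('pics/d1c.png',cv2.resize(im['frame'][150:330,260:450,::-1],None,fx=3.2,fy=3.2,interpolation=cv2.INTER_CUBIC))
E
```

```text
s1 [356. 207.] 483 dot 47 [0.6048 0.0734 0.1039] green [0.6048 0.0728 0.1039] z [0.1013 0.1043 0.1236]
s1 [304. 217.] 552 dot 54 [ 0.6025 -0.0567  0.1053] green [ 0.6041 -0.0572  0.1049] z [0.1022 0.1055 0.1255]
s1 [247. 226.] 557 dot 15 [ 0.5906 -0.1856  0.099 ] green [ 0.6014 -0.1869  0.1052] z [0.1019 0.1061 0.1279]
[[-0.0023 -0.1301  0.0014]
 [-0.0119 -0.1289 -0.0063]] [0.13009624 0.12961981]
d1 [338. 180.] 291 dot 46 [0.6061 0.0715 0.1029] green [0.608  0.0716 0.1023] z [0.0993 0.1022 0.1209]
d1 [365. 212.] 344 dot 53 [ 0.6039 -0.0575  0.1038] green [ 0.6055 -0.0583  0.1033] z [0.1001 0.1033 0.1075]
d1 [397. 249.] 426 dot 64 [ 0.6011 -0.1876  0.1047] green [ 0.6026 -0.1878  0.104 ] z [0.1007 0.1038 0.1078]
[[-0.0023 -0.129   0.001 ]
 [-0.0028 -0.1302  0.0008]] [0.12902682 0.1301957 ]
```

View pics/d1c.png

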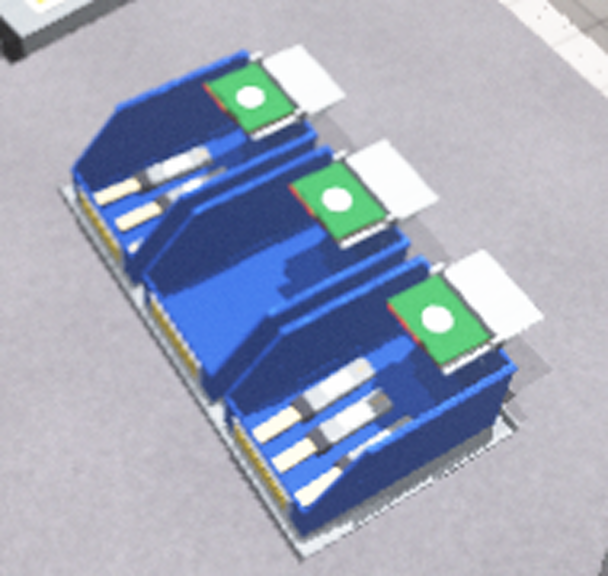

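The crop confirms it: the middle bin is empty. Its dot is at world (0.603, -0.0575), so the pin is at about (0.6295, -0.0575, 0.100). I'll turn the tool so its x axis lies along world -x, close the fingers and come in.

Call:
send_rows:
  rows:
    - [0, [0, 0, 0], -9.4]
    - [0, [0, 0, 0], -9.4]
    - [0, [0, 0, 0], 0]
  newtons: 30

```text
t: 0.48
tool_pos: [0.2005, 0.5916, 0.2307]
tool_rot: [-0.001, -3.141, 0.002]
contact_force: [-0.1, 0.7, -0.6]
opening: 0.0323
grip_force: 0.0
```

Call:
send_rows:
  rows:
    - [0, [-2.4, -4.6, 0], 0]
    - [0, [-2.4, -4.6, 0], 0]
    - [0, [-2.4, -4.6, 0], 0]
    - [0, [-2.4, -4.6, 0], 0]
    - [0, [-2.4, -4.6, 0], 0]
    - [0, [-2.4, -4.6, 0], 0]
    - [0, [-2.4, -4.6, 0], 0]
    - [0, [-2.4, -4.6, 0], 0]
    - [0, [-2.4, -4.6, 0], 0]
    - [0, [-2.4, -4.6, 0], 0]

```text
t: 1.72
tool_pos: [0.4417, 0.1306, 0.2313]
tool_rot: [0.003, 3.141, 0.0]
contact_force: [1.1, 1.0, 0.2]
opening: 0.0001
grip_force: 0.0
```

Call:
send_rows:
  rows:
    - [0, [-2.3, -4.6, 0], 0]
    - [0, [-2.3, -4.6, 0], 0]
    - [0, [-2.3, -4.6, 0], 0]
    - [0, [-2.0, -4.6, 0], 0]
    - [0, [0, -0.5, 0], 0]
    - [0, [0, 0, 2], 0]
    - [0, [0, 0, 2], 0]
    - [0, [0, 0, 1], 0]
    - [0, [0, 0, 0], 0]

```text
t: 2.85
tool_pos: [0.5294, -0.0557, 0.1795]
tool_rot: [0.004, -3.139, -0.001]
contact_force: [-1.0, 0.7, -0.5]
opening: -0.0
grip_force: 0.0
```

```bash
python3 - <<'E'
from h import *
o=ctrl.get_obs();print(o['tool_pos'],o['tool_rot'],o['opening'],o['contact_force'])
w=grab('wrist','w1'); s=grab('side','d2')
a=cv2.resize(s['frame'][100:320,230:500],None,fx=2,fy=2,interpolation=cv2.INTER_CUBIC)
b=cv2.resize(w['frame'],(540,338))
cv2.imwrite('pics/c2.png',np.vstack([a,b])[:,:,::-1][:,:]);
c=cv2.imread('pics/c2.png');cv2.imwrite('pics/c2.png',cv2.resize(c,None,fx=.75,fy=.75,interpolation=cv2.INTER_AREA))
E
```

```text
[ 0.52939613 -0.05568519  0.17945039] [ 3.52538462e-03 -3.13862047e+00 -1.24376774e-03] -8.510211214123595e-06 [-0.9536562   0.74174658 -0.48737027]
```

View pics/c2.png

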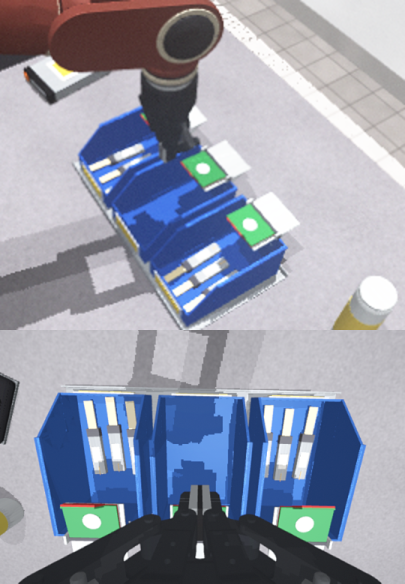

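The side view shows the closed fingers over the middle bin, in front of its tab. The wrist view, near (200,430), confirms that bin is empty. Next I'll descend and advance until contact.

Call:
send_rows:
  rows:
    - [0, [0, 0, 2.5], 0]
    - [0, [0, 0, 2.5], 0]
    - [0, [0, 0, 2], 0]
    - [0, [0, -0.2, 0.6], 0]
    - [0, [0, 0, 0], 0]
    - [0, [-0.8, 0, 0], 0]
    - [0, [-0.8, 0, 0], 0]
    - [0, [0, 0, 0], 0]

```text
t: 3.95
tool_pos: [0.5476, -0.0588, 0.106]
tool_rot: [-0.002, 3.14, -0.0]
contact_force: [0.2, 0.0, 0.1]
opening: -0.0004
grip_force: 0.0
```

Call:
send_rows:
  rows:
    - [0, [-0.5, 0, 0], 0]
    - [0, [-0.4, 0, -0.2], 0]
    - [0, [-0.4, 0, -0.2], 0]
    - [0, [0, 0, 0], 0]

```text
t: 4.45
tool_pos: [0.5582, -0.0586, 0.1091]
tool_rot: [0.002, -3.137, -0.0]
contact_force: [-5.5, 0.5, 1.9]
opening: -0.0001
grip_force: 2.8
```

```bash
python3 - <<'E'
from h import *
o=ctrl.get_obs();print(o['t'],o['tool_pos'],o['contact_force'])
s=grab('side','d3')
cv2.imwrite('pics/c3.png',cv2.resize(s['frame'][140:290,280:470,::-1],None,fx=3,fy=3,interpolation=cv2.INTER_CUBIC))
E
```

```text
4.45 [ 0.55824888 -0.05859205  0.10911068] [-5.47614937  0.50170731  1.88428338]
```

View pics/c3.png

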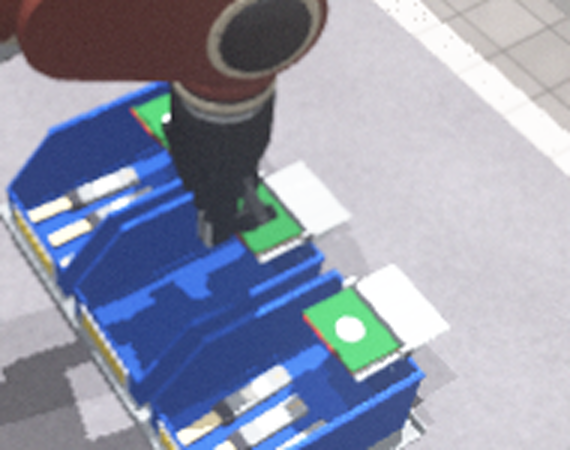

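Contact at 5.5 N, with the tab's edge sliding up the finger. I'll follow its arc by rising as I advance.

Call:
send_rows:
  rows:
    - [0, [-0.2, 0, -0.5], 0]
    - [0, [-0.3, 0, -0.5], 0]
    - [0, [-0.3, 0, -0.3], 0]
    - [0, [-0.4, 0, -0.2], 0]
    - [0, [0, 0, 0], 0]

```text
t: 5.12
tool_pos: [0.5725, -0.0587, 0.1248]
tool_rot: [-0.002, 3.139, -0.0]
contact_force: [0.0, 1.4, 0.2]
opening: -0.0003
grip_force: 0.0
```

```bash
python3 - <<'E'
from h import *
o=ctrl.get_obs();print(o['t'],o['tool_pos'],o['contact_force'])
s=grab('side','d4')
cv2.imwrite('pics/c4.png',cv2.resize(s['frame'][140:290,280:470,::-1],None,fx=3,fy=3,interpolation=cv2.INTER_CUBIC))
E
```

```text
5.125 [ 0.57251781 -0.0586504   0.12481894] [0.00322868 1.35849185 0.24197672]
```

View pics/c4.png

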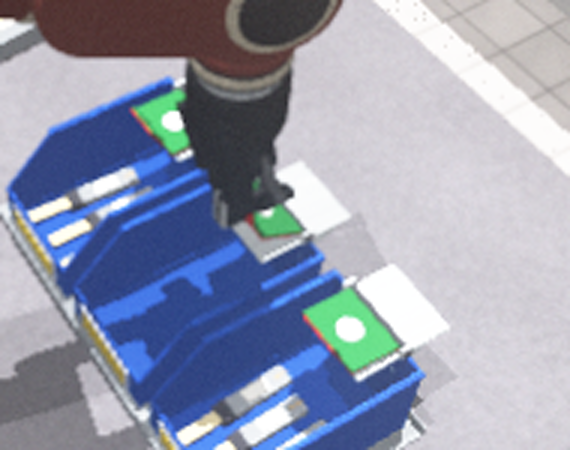

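The leaf is up about 25°, with the bed visible beneath it at (270,240). I'll carry on to near upright.

Call:
send_rows:
  rows:
    - [0, [-0.5, 0, -0.1], 0]
    - [0, [-0.5, 0, -0.1], 0]
    - [0, [-0.5, 0, -0.1], 0]
    - [0, [-0.5, 0, -0.1], 0]
    - [0, [-0.5, 0, -0.1], 0]
    - [0, [-0.5, 0, -0.1], 0]
    - [0, [-0.5, 0, -0.1], 0]
    - [0, [-0.5, 0, -0.1], 0]
    - [0, [0, 0, 0], 0]

```text
t: 6.3
tool_pos: [0.6121, -0.0585, 0.1325]
tool_rot: [-0.002, 3.141, -0.0]
contact_force: [0.5, -0.3, 0.0]
opening: 0.0001
grip_force: 0.0
```

```bash
python3 - <<'E'
from h import *
o=ctrl.get_obs();print(o['t'],o['tool_pos'],o['contact_force'])
s=grab('side','d5')
cv2.imwrite('pics/c5.png',cv2.resize(s['frame'][140:290,280:470,::-1],None,fx=3,fy=3,interpolation=cv2.INTER_CUBIC))
E
```

```text
6.3 [ 0.61205261 -0.05854815  0.13247229] [ 0.49477931 -0.34870268  0.03075085]
```

View pics/c5.png

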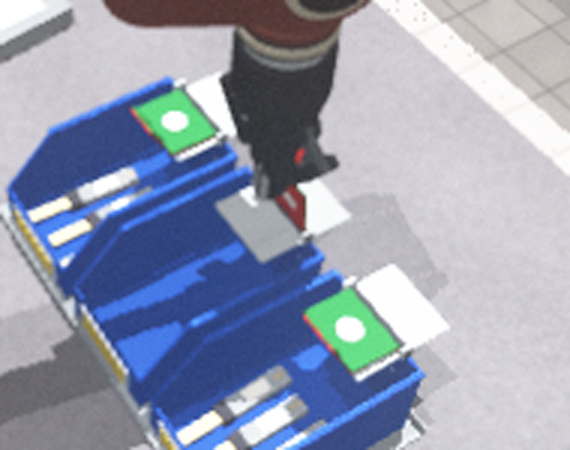

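The red face is showing and the leaf is near upright. Now I'll push it over and down along the arc.

Call:
send_rows:
  rows:
    - [0, [-0.6, 0, 0], 0]
    - [0, [-0.6, 0, 0], 0]
    - [0, [-0.6, 0, 0], 0]
    - [0, [-0.6, 0, 0], 0]
    - [0, [-0.5, 0, 0.3], 0]
    - [0, [-0.4, 0, 0.4], 0]
    - [0, [-0.4, 0, 0.5], 0]
    - [0, [0, 0, 0], 0]

```text
t: 7.35
tool_pos: [0.6483, -0.0584, 0.1194]
tool_rot: [0.002, -3.14, -0.0]
contact_force: [0.8, -0.0, 0.4]
opening: -0.0001
grip_force: 0.0
```

Call:
send_rows:
  rows:
    - [0, [-0.3, 0, 0.4], 0]
    - [0, [-0.3, 0, 0.4], 0]
    - [0, [-0.1, 0, 0.3], 0]
    - [0, [0, 0, 0.2], 0]
    - [0, [0, 0, 0.2], 0]
    - [0, [0, 0, 0], 0]

```text
t: 8.1
tool_pos: [0.6553, -0.0585, 0.1051]
tool_rot: [0.002, -3.141, -0.0]
contact_force: [-0.0, -0.0, -0.3]
opening: -0.0002
grip_force: 0.0
```

Call:
send_rows:
  rows:
    - [0, [0, 0, 0.2], 0]
    - [0, [0, 0, 0.2], 0]
    - [0, [0, 0, 0], 0]

```text
t: 8.48
tool_pos: [0.6557, -0.0585, 0.102]
tool_rot: [-0.002, 3.141, -0.0]
contact_force: [-1.4, 0.6, 3.0]
opening: -0.0004
grip_force: 1.9
```

Call:
send_rows:
  rows:
    - [0, [0, 0, 0.1], 0]
    - [0, [0, 0, 0], 0]

```text
t: 8.72
tool_pos: [0.6558, -0.0585, 0.102]
tool_rot: [-0.002, 3.141, -0.0]
contact_force: [-3.7, -0.3, 7.9]
opening: 0.0
grip_force: 4.0
```

It stopped at z = 0.102 with 8 N, so the leaf is flat. I'll lift away and check.

Call:
send_rows:
  rows:
    - [0, [0, 0, -0.5], 0]
    - [0, [0, 0, -2], 0]
    - [0, [0, 0, -4], 0]
    - [0, [0, 0, -5], 0]
    - [0, [2, 0, -5], 0]
    - [0, [5, 0, 0], 0]
    - [0, [5, 0, 0], 0]
    - [0, [5, 0, 0], 0]
    - [0, [3, 0, 0], 0]
    - [0, [0, 0, 0], 0]

```text
t: 9.98
tool_pos: [0.4545, -0.0587, 0.2666]
tool_rot: [-0.001, 3.139, -0.001]
contact_force: [-0.1, 0.3, -0.1]
opening: -0.0002
grip_force: 0.0
```

```bash
python3 - <<'E'
from h import *
o=ctrl.get_obs();print(o['t'],o['tool_pos'],o['contact_force'])
s=grab('side','d6'); P=pts(s); h=cv2.cvtColor(s['frame'],cv2.COLOR_RGB2HSV)
m=((h[...,0]<8)|(h[...,0]>172))&(h[...,1]>150)&(P[...,2]>.07)&(P[...,2]<.16)&(abs(P[...,0]-.655)<.05)&(abs(P[...,1]+.058)<.05)
Q=P[m];print(len(Q),Q.mean(0),Q[:,2].min(),Q[:,2].max(),np.polyfit(Q[:,0],Q[:,2],1))
cv2.imwrite('pics/c6.png',cv2.resize(s['frame'][140:290,280:470,::-1],None,fx=3,fy=3,interpolation=cv2.INTER_CUBIC))
E
```

```text
9.975 [ 0.45454529 -0.05874974  0.26658722] [-0.05023149  0.2676603  -0.05257169]
222 [ 0.65628483 -0.06075391  0.10180083] 0.0968301814756154 0.10540600038348025 [-0.00736101  0.10663175]
```

View pics/c6.png

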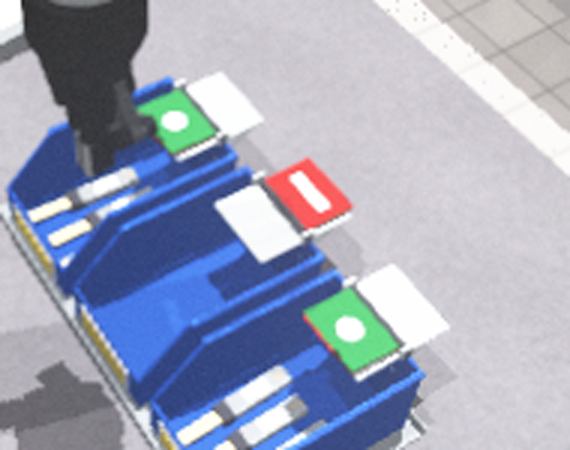

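The middle marker at (308,195) lies flat showing red with the white bar (slope about 0). The other two are still green and the robot is clear of everything.

```bash
python3 -c "
from station import ctrl
print(ctrl.finish_job())"
```

```text
the job is handed in; nothing more can be done
None
```

The empty middle bin's marker is pushed over and lies flat showing red, the other two are still green, nothing else was moved, and the job was handed in at about 10 s.

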